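# Turn a leaf of the glaze sample binder

## Robot

A 6-joint arm with a two-finger parallel gripper is mounted at the origin on the work surface. World frame = base frame: x ahead of the robot, y to its left, z up, the work surface at z = 0. Lengths are in m, angles in degrees, forces in N, time in s.
With the tool pointing down it reaches from about 0.225 to 0.725 m from the base axis. Payload 3.1 kg.
Tool frame: the origin (TCP) lies midway between the tips of the shut fingers; the grasp point (between the pads) lies 19 mm behind it; z points along the fingers, y is the line along which they close (so a half turn about z gives the same grasp; the last joint's range is limited). The gripper opens to 85 mm and grips with 20 to 120 N. Pads are 22 mm wide; open, the fingers measure 114 mm over their backs; the gripper's body (76 mm by 85 mm) begins 54 mm behind the grasp point. The pads swing forward as they close: fully open they stand 13 mm farther back than shut.
Start: joints at [68.824, 2.75, 5.684, 92.934, 0, 82.678], TCP at [0.126, 0.51, 0.207] pointing down, gripper open.
Joint ranges: [-166.93, 166.93], [-56.73, 111.36], [-69.38, 81.34], [-121.58, 131.49], [-85.45, 84.26], [-180, 180]. Speed limits (degrees/s): [159.86, 159.86, 180, 180, 180, 180].

## Interface

Orientations are given as a 3x3 rotation matrix whose columns are the frame's x, y, z axes.
In Python, from rig import env gives the robot as it stands.
- The arm moves only by the tool servo_tool, never from a script. Its argument "increments" is a list of rows, each an object with "translation": the shift along the tool's x, y, z in m, a list of three; "delta_rot": the turn, a rotation vector about the tool's x, y, z in rad, a list of three. In form: [{"translation": [x, y, z], "delta_rot": [rx, ry, rz]}, ...]. A call has 1 to 10 rows; each row shifts and turns the commanded pose from where the row before left it, along the tool's axes as they then stand; what a row does not reach is not made up. A row lasts 1/12 s, in which the tool goes at most 41.7 mm and 7.16 degrees, less where a joint would pass 70% of its speed; a pose out of reach is approached as far as the arm can. A call with a gripper value outside its range is refused whole. "hand" is the opening, from -1 (shut) to 1 (fully open), set as the call begins (left out, the last holds). The fingers move at their own pace and stop on an object; "squeeze" is the grip in N (left out, the last holds). Time passes only in rows, so rows that do not move let the fingers close. It gives the time, the measured TCP pose, the force, the opening and the grip force at its end, in the units of the state.
- env.read_state(): the state, without advancing time (a new reading comes with each control period).
- env.snapshot(name): name is "scene" or "side" or "wrist"; returns a dict with "pixels" (420x560x3 uint8, red, green, blue), "range_z" (420x560 float32, m along the optical axis (not along the pixel's ray), 0 where there is no reading), "K" (3x3 intrinsics, pixels), "rvec" (rotation vector, rad) and "tvec" (3), from world to camera coordinates, as OpenCV has them; the wrist camera has in their place "T_tool_cam" (4x4, takes a point from camera to tool coordinates, whose origin is the TCP and whose axes are the flange's). Camera axes: x right, y down, z forward; pixel columns grow to the right and rows downward; lengths in m; the calibration is good to about 2 mm. A picture is of the moment at which its call begins: read the wrist's pose just before it.
- env.job_done(): hands the job in; it is judged then, once.
Trained networks look in a picture, given as the dict that the camera call returned (one of the last four; its "shot" number tells which), for a name from the list of things; names that differ only in an ending like _2 or _b are one class to them, and where a whole thing is asked for, a point or a joint stands for the part that bears it (a point fixed in the world has none). Each returns a list of dicts, best first, with "confidence" (0 to 1); they miss things now and then, are a little off and sometimes report something else, mostly with a low value. They report only what shows in the picture. A call takes as long as a camera call.
- env.look_for(query, picture): "box" ([left, top, right, bottom] in pixels, round what is visible of it).
The state is a dict: "time_s": time; "q": joint angles; "qd": joint speeds; "joint_efforts": joint torques, N m; "ee_pos": TCP position; "tool_rot": TCP orientation; "contact_force": force on the tool from outside, world axes, zero at the start; "torque": the same for the moment, N m; "grip_width": finger opening in m; "grasp_force": force on a finger pad.
Only numpy, scipy, OpenCV 4.12 (cv2) and the standard library are available. Lean on these libraries where they do the work, as an engineer would, in place of code of your own. Each camera call takes 0.05 s, during which the arm holds its last target. There are 200 camera calls.

## Task

The glaze sample binder lies open on the table. Take its top leaf, on the right as the robot sees it, by the middle tab, stand it upright on the rings and take the hand off so that it stands by itself; then take it with a fresh grip and lay it gently down flat on the left-hand pages, so that its back face shows. Do not let the leaf fall or slap down, and leave the bowl, the tub and the brush where they are.

Things in the scene. Friction and masses are not known exactly. Their poses are not given: they have to be found in the camera images.
- binder: Open ring binder fixed on the table, black covers 376 x 232 mm, 3 mm thick. Origin: middle of the underside, under the middle ring. x: along the spine, away from the robot (yaw within 0.3 rad); +y: left-hand pages; -y: right-hand pages. Both piles of tiled plywood pages are 24 mm high and reach to y = +-153 mm; lower tabs stick out only at x = +-78 mm (32 mm wide).
- rings (a point): Point on the line about which the leaf turns: the common centre line of the three steel rings (outer radius 22 mm, 70 mm apart along x), at the middle ring, 30 mm above the table, axes as the binder's.
- leaf (a joint): Angle of the top leaf about the ring line, rad: 0 flat on the right (-y) pages, pi/2 upright, pi flat on the left (+y) pages; stops at both ends. The leaf is snug on its rings: let go within 15 degrees of upright it stands by itself; beyond about 35 degrees it falls. Let go with the tab more than about 20 mm above its resting height it lands too hard.
- face (a point): Middle of the top leaf: a 4 mm plywood board, 216 mm along x, 12 to 152 mm out from the ring line (its middle plane passes through that line), 80 to 125 g; this point is 82 mm out. Site z is the normal of the face that is up at the start, with 8 small test tiles; the back has 6 larger ones. Tiles are 3 mm thick.
- tab (a point): Grip point on the leaf's middle tab, 167 mm out from the ring line at the binder's x = 0. The tab is 32 mm wide (along x), 4 mm thick, and sticks out from 152 to 176 mm. Lying flat it is 30 mm above the table over the thin cover, so fingers fit on either side of it; it can pivot between the pads. Axes: x along the rings, -y outward, z as point face.
- bowl: Bystander: bisque bowl, 110 mm across, 50 mm high, beyond the binder. Origin: centre of its underside.
- tub: Bystander: lidded plastic tub on four corner feet, 118 x 88 x 58 mm, beyond the binder. Origin: centre of its underside.
- brush: Bystander: flat glaze brush, 200 x 42 x 20 mm, lying to the left of the binder, bristles to its +x. Origin: its middle, underside.

How it is judged (in metres and radians):
On the way:
1. the leaf stands upright on its rings by itself, let go (within about 20 degrees of upright, still, the robot not touching it) (value of joint leaf between 1.22 and 1.92 rad and velocity of joint leaf between -0.1 and 0.1 rad/s and contact force between each of the arm, the fingers and leaf below 0.05 N), for 0.2 s.
At the end, for the whole second after the job is handed in: The leaf lies flat on the left-hand pages, back face up (joint within about 5 degrees of pi), still and released (value of joint leaf above 3.05 rad and velocity of joint leaf between -0.1 and 0.1 rad/s and contact force between each of the arm, the fingers and leaf below 0.05 N); the robot touches nothing.
It fails at once if the leaf swings faster than 4 rad/s: it was dropped or slapped down, on either side (velocity of joint leaf above 4 rad/s or velocity of joint leaf below -4 rad/s).
It fails at once if the bowl, the tub or the brush is moved by more than 30 mm (distance of any of bowl, tub, brush from where it was at the start of the episode above 0.03 m).
It also fails if it takes over 51 s, if anything falls off the work surface, if the arm or the gripper's body presses on something with over 40 N, if the wrist force passes 120 N, or if a joint passes its speed limit or range.

## Working session

There is one attempt and no reset: what is moved stays moved. The work goes in short steps, Python scripts to look and compute and a tool call to move; the robot and the scene stay as the last step left them, time stands still between calls to the robot, and variables do not carry over. Pictures are saved under pics/ and viewed, at most 10 in all, crops included, and the job is handed in when it is done.

Besides the shell and the picture viewer there is one more tool, called after "Call:" as name([rows], argument=value, ...), one row to a line, values as JSON. servo_tool: Moves the arm, as the interface text tells. Its arguments: {"type":"object","properties":{"increments":{"type":"array","items":{"type":"object","properties":{"translation":{"type":"array","items":{"type":"number"}},"delta_rot":{"type":"array","items":{"type":"number"}}}}},"hand":{"type":"number"},"squeeze":{"type":"number"}},"required":["increments"]}

```bash
ls; mkdir -p pics; cat > h.py <<'E'
import numpy as np, cv2
from rig import env
def cam(s,st=None):
    "4x4 world<-cam"
    T=np.eye(4)
    if 'T_tool_cam' in s:
        T[:3,:3]=np.array(st['tool_rot']).reshape(3,3);T[:3,3]=st['ee_pos'];return T@np.array(s['T_tool_cam'])
    R=cv2.Rodrigues(np.array(s['rvec'],float))[0];T[:3,:3]=R.T;T[:3,3]=-R.T@np.array(s['tvec']).ravel();return T
def cloud(s,T):
    z=s['range_z'];v,u=np.indices(z.shape);K=np.array(s['K'])
    P=np.stack([(u-K[0,2])/K[0,0]*z,(v-K[1,2])/K[1,1]*z,z],-1)
    W=P@T[:3,:3].T+T[:3,3];W[z<=0]=np.nan;return W
def proj(s,T,X):
    p=(np.atleast_2d(X)-T[:3,3])@T[:3,:3]@np.array(s['K']).T;return p[:,:2]/p[:,2:]
def save(n,s): cv2.imwrite('pics/'+n,cv2.cvtColor(s['pixels'],cv2.COLOR_RGB2BGR))
E
python3 - <<'E'
from h import *
np.set_printoptions(precision=3,suppress=True)
ims=[]
for n in ['scene','side']:
    s=env.snapshot(n);save(n+'0.png',s);T=cam(s);W=cloud(s,T)
    print(n,T[:3,3])
    for q in ['binder','leaf','tab','bowl','tub','brush']:
        for d in env.look_for(q,s)[:2]:
            b=np.array(d['box']).astype(int);c=W[(b[1]+b[3])//2,(b[0]+b[2])//2]
            print(q,b,round(d['confidence'],2),c)
E
```

```text
pics
scene [1.18  0.565 0.897]
binder [183 131 350 247] 0.65 [0.546 0.002 0.015]
leaf [191 136 285 193] 0.7 [ 0.535 -0.1    0.033]
tab [192 128 284 198] 0.71 [ 0.531 -0.104  0.031]
bowl [231 223 280 265] 0.78 [0.688 0.086 0.005]
tub [148 177 213 225] 0.66 [ 0.727 -0.108  0.052]
brush [329 212 370 279] 0.9 [0.566 0.26  0.017]
side [0.446 0.901 0.541]
binder [254 168 362 256] 0.6 [0.529 0.023 0.021]
leaf [273 171 357 200] 0.75 [ 0.524 -0.098  0.033]
leaf [204 199 253 237] 0.51 [0.715 0.073 0.017]
tab [271 170 357 201] 0.93 [ 0.527 -0.1    0.032]
tab [252 165 361 259] 0.58 [0.534 0.025 0.021]
tub [228 158 269 195] 0.8 [ 0.701 -0.084  0.054]
```

View pics/scene0.png

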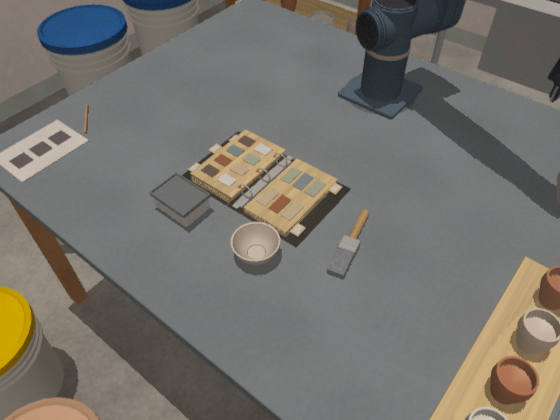

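```bash
python3 - <<'E'
from h import *
np.set_printoptions(precision=3,suppress=True)
print(env.read_state()['tool_rot'])
for n in ['scene','side']:
    s=env.snapshot(n);W=cloud(s,cam(s));np.save(n+'W.npy',W);np.save(n+'P.npy',s['pixels'])
    c=s['pixels'][110:290,130:390] if n=='scene' else s['pixels'][140:270,190:390]
    cv2.imwrite(f'pics/{n}c.png',cv2.cvtColor(cv2.resize(c,None,fx=3,fy=3,interpolation=3),cv2.COLOR_RGB2BGR))
    # black cover pixels
    x,y,z=np.moveaxis(W,-1,0);dark=(s['pixels'].max(-1)<60)&(x>.3)&(x<.75)&(abs(y)<.3)&(abs(z-.003)<.008)
    r=cv2.minAreaRect(W[dark][:,:2].astype(np.float32));print(n,dark.sum(),r)
    top=(x>.3)&(x<.75)&(y>-.25)&(y<.22)&(z>.018)&(z<.045)
    lab=top.astype(np.uint8);k,L,st,_=cv2.connectedComponentsWithStats(lab)
    for i in range(1,k):
        if st[i,4]>150: print(' pile',st[i],cv2.minAreaRect(W[L==i][:,:2].astype(np.float32)),np.median(W[L==i],0))
E
```

```text
[[-0.971  0.24   0.   ]
 [ 0.24   0.971  0.   ]
 [-0.     0.    -1.   ]]
scene 282 ((0.5221328735351562, -0.02820192277431488), (0.22940178215503693, 0.3746640086174011), 0.6351740956306458)
 pile [ 188  130   98   69 3347] ((0.5239908695220947, -0.12036736309528351), (0.21956411004066467, 0.16857397556304932), 0.9933435320854187) [ 0.535 -0.107  0.03 ]
 pile [ 244  159   99   74 2858] ((0.5211262702941895, 0.0720154196023941), (0.21859849989414215, 0.152110755443573), 0.19438809156417847) [0.529 0.066 0.02 ]
 pile [185 200  24  24 175] ((0.710863471031189, -0.07077564299106598), (0.07719440758228302, 0.0048951818607747555), 0.4967738091945648) [ 0.714 -0.071  0.03 ]
 pile [232 224  47  32 651] ((0.6927063465118408, 0.09224265813827515), (0.06979742646217346, 0.10061429440975189), 44.418270111083984) [0.676 0.077 0.03 ]
side 1448 ((0.5771706104278564, 0.04470573365688324), (0.34710434079170227, 0.49080464243888855), 1.1884708404541016)
 pile [230 168  37  24 322] ((0.6866012811660767, -0.1034763753414154), (0.1266995370388031, 0.06359262764453888), 50.15226364135742) [ 0.699 -0.074  0.031]
 pile [ 261  169   98   77 5085] ((0.5194733142852783, -0.02699291706085205), (0.21603868901729584, 0.35216525197029114), 1.1114797592163086) [0.515 0.017 0.025]
 pile [208 204  43  19 519] ((0.709124743938446, 0.0782288983464241), (0.09626352787017822, 0.05591654032468796), 15.819803237915039) [0.715 0.068 0.031]
 pile [209 218  43  17 249] ((0.6894594430923462, 0.13287118077278137), (0.09571213275194168, 0.037884671241045), 22.90346336364746) [0.687 0.144 0.034]
```

The binder's right-hand pile runs from about (190,165) to (285,150), with the tub and bowl beyond it and the brush to its left. The binder centre is about (0.522, -0.028) with yaw near 0.01 rad, so the tab should be near (0.52, -0.195). I'll grip the tab by its side edges with the tool pointing down and let it pivot in the pads.

Call:
servo_tool([
  {"translation": [-0.0266,-0.0295,0]},
  {"translation": [-0.0266,-0.0295,0]},
  {"translation": [-0.0266,-0.0295,0]},
  {"translation": [-0.0266,-0.0295,0]},
  {"translation": [-0.0266,-0.0295,0]},
  {"translation": [-0.0266,-0.0295,0]},
  {"translation": [-0.0266,-0.0295,0]},
  {"translation": [-0.0266,-0.0295,0]},
  {"translation": [-0.0266,-0.0295,0]},
  {"translation": [-0.0266,-0.0295,0]},
])

```text
invalid input
```

Call:
servo_tool([
  {"translation": [-0.0266,-0.0295,0]},
  {"translation": [-0.0266,-0.0295,0]},
  {"translation": [-0.0266,-0.0295,0]},
  {"translation": [-0.0266,-0.0295,0]},
  {"translation": [-0.0266,-0.0295,0]},
  {"translation": [-0.0266,-0.0295,0]},
  {"translation": [-0.0266,-0.0295,0]},
  {"translation": [-0.0266,-0.0295,0]},
  {"translation": [-0.0266,-0.0295,0]},
  {"translation": [-0.0266,-0.0295,0]},
])

```text
invalid input
```

Call:
servo_tool([
  {"delta_rot": [0,0,0.12]},
  {"delta_rot": [0,0,0.12]},
  {"delta_rot": [0,0,0.12]},
  {"delta_rot": [0,0,0.12]},
  {"delta_rot": [0,0,0.12]},
  {"delta_rot": [0,0,0.12]},
  {"delta_rot": [0,0,0.12]},
  {"delta_rot": [0,0,0.12]},
  {"delta_rot": [0,0,0.12]},
  {"delta_rot": [0,0,0.12]},
])

```text
invalid input
```

Call:
servo_tool([
  {"delta_rot": [0,0,0.116]},
  {},
  {},
])

```text
invalid input
```

Both keys seem to be required in each row.

Call:
servo_tool([
  {"translation": [-0.0266,-0.0295,0],"delta_rot": [0,0,0]},
  {"translation": [-0.0266,-0.0295,0],"delta_rot": [0,0,0]},
  {"translation": [-0.0266,-0.0295,0],"delta_rot": [0,0,0]},
  {"translation": [-0.0266,-0.0295,0],"delta_rot": [0,0,0]},
  {"translation": [-0.0266,-0.0295,0],"delta_rot": [0,0,0]},
  {"translation": [-0.0266,-0.0295,0],"delta_rot": [0,0,0]},
  {"translation": [-0.0266,-0.0295,0],"delta_rot": [0,0,0]},
  {"translation": [-0.0266,-0.0295,0],"delta_rot": [0,0,0]},
  {"translation": [-0.0266,-0.0295,0],"delta_rot": [0,0,0]},
  {"translation": [-0.0266,-0.0295,0],"delta_rot": [0,0,0]},
])

```text
time_s: 1.63
ee_pos: [0.3139, 0.1579, 0.2076]
tool_rot: [[-0.971, 0.239, 0.002], [0.239, 0.971, 0.001], [-0.001, 0.001, -1.0]]
contact_force: [1.0, 1.1, -0.5]
grip_width: 0.0855
grasp_force: 0.0
```

Call:
servo_tool([
  {"translation": [-0.0266,-0.0295,0],"delta_rot": [0,0,0]},
  {"translation": [-0.0266,-0.0295,0],"delta_rot": [0,0,0]},
  {"translation": [-0.0266,-0.0295,0],"delta_rot": [0,0,0]},
  {"translation": [-0.0266,-0.0295,0],"delta_rot": [0,0,0]},
  {"translation": [-0.0266,-0.0295,0],"delta_rot": [0,0,0]},
  {"translation": [-0.0266,-0.0295,0],"delta_rot": [0,0,0]},
  {"translation": [-0.0266,-0.0295,0],"delta_rot": [0,0,0]},
  {"translation": [-0.0266,-0.0295,0],"delta_rot": [0,0,0]},
  {"translation": [-0.0266,-0.0295,0],"delta_rot": [0,0,0]},
  {"translation": [-0.0266,-0.0295,0],"delta_rot": [0,0,0]},
])

```text
time_s: 2.47
ee_pos: [0.5016, -0.1926, 0.2072]
tool_rot: [[-0.971, 0.24, 0.0], [0.24, 0.971, -0.0], [-0.0, 0.0, -1.0]]
contact_force: [0.7, 1.0, 0.8]
grip_width: 0.0853
grasp_force: 0.0
```

Call:
servo_tool([
  {"translation": [0,0,0],"delta_rot": [0,0,0.12]},
  {"translation": [0,0,0],"delta_rot": [0,0,0.12]},
  {"translation": [0,0,0],"delta_rot": [0,0,0.12]},
  {"translation": [0,0,0],"delta_rot": [0,0,0.12]},
  {"translation": [0,0,0],"delta_rot": [0,0,0.12]},
  {"translation": [0,0,0],"delta_rot": [0,0,0.12]},
  {"translation": [0,0,0],"delta_rot": [0,0,0.12]},
  {"translation": [0,0,0],"delta_rot": [0,0,0.12]},
  {"translation": [0,0,0],"delta_rot": [0,0,0.12]},
  {"translation": [0,0,0],"delta_rot": [0,0,0.12]},
])

```text
time_s: 3.3
ee_pos: [0.501, -0.1905, 0.2072]
tool_rot: [[-0.123, 0.992, 0.0], [0.992, 0.123, -0.0], [-0.0, 0.0, -1.0]]
contact_force: [-0.0, -0.6, -0.2]
grip_width: 0.0856
grasp_force: 0.0
```

Call:
servo_tool([
  {"translation": [0,0,0],"delta_rot": [0,0,0.116]},
  {"translation": [0,0,0],"delta_rot": [0,0,0]},
  {"translation": [0,0,0],"delta_rot": [0,0,0]},
])

```text
time_s: 3.55
ee_pos: [0.501, -0.1905, 0.2072]
tool_rot: [[-0.016, 1.0, 0.0], [1.0, 0.016, -0.0], [-0.0, 0.0, -1.0]]
contact_force: [-0.2, 0.7, 0.0]
grip_width: 0.0851
grasp_force: 0.0
```

```bash
python3 - <<'E'
from h import *
np.set_printoptions(precision=4,suppress=True)
st=env.read_state();s=env.snapshot('wrist');save('w1.png',s);T=cam(s,st);W=cloud(s,T)
print(np.array(st['ee_pos']),st['q'],T[:3,3])
for d in env.look_for('tab',s)[:3]: print(d)
x,y,z=np.moveaxis(W,-1,0)
m=(z>.022)&(z<.042)&(x>.38)&(x<.66)&(y<-.03)&(y>-.25)
print('leaf',cv2.minAreaRect(W[m][:,:2].astype(np.float32)),np.median(z[m]),W[m].min(0),W[m].max(0))
t=m&(y<-.186); print('tab',t.sum(),np.percentile(W[t],[2,50,98],axis=0) if t.any() else '')
print('px',proj(s,T,[[.522,-.195,.03],[.506,-.204,.03],[.538,-.204,.03]]))
E
```

```text
[ 0.501  -0.1905  0.2072] [-27.9882   4.394    7.4099  93.0124   0.0005  61.095 ] [ 0.5004 -0.1199  0.374 ]
{'box': [192.1, 16.9, 430.1, 192.8], 'confidence': 0.6}
leaf ((0.5222394466400146, -0.12204809486865997), (0.21678714454174042, 0.16381195187568665), 0.8938648104667664) 0.032465739691142415 [ 0.4128 -0.2039  0.022 ] [ 0.6313 -0.0389  0.0419]
tab 684 [[ 0.5083 -0.2036  0.0221]
 [ 0.5286 -0.1948  0.0321]
 [ 0.6127 -0.1864  0.0337]]
px [[304.3124 184.4796]
 [288.7274 192.702 ]
 [319.364  193.131 ]]
```

View pics/w1.png

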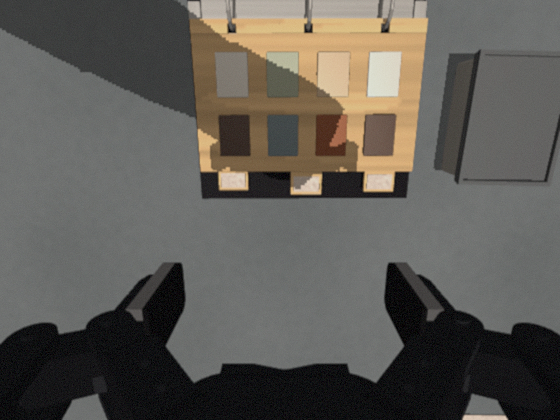

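The wrist view shows the right pile, with the middle tab at pixels (291–321, 173–196) between the two lower tabs and the tub on the right. I'll refine the tab edges.

```bash
python3 - <<'E'
from h import *
np.set_printoptions(precision=4,suppress=True)
st=env.read_state();s=env.snapshot('wrist');T=cam(s,st);W=cloud(s,T)
x,y,z=np.moveaxis(W,-1,0)
m=(z>.024)&(abs(x-.523)<.035)&(y<-.188)&(y>-.22)
v,u=np.where(m);print(u.min(),u.max(),v.min(),v.max(),np.median(z[m]))
for a in sorted(set(v)): print(a,u[v==a].min(),u[v==a].max(),x[a,u[v==a].min()],x[a,u[v==a].max()],y[a,u[v==a]].mean())
# ring line: bright steel ring tops seen by scene cloud
for n in ['scene','side']:
    W2=np.load(n+'W.npy');c=(W2[...,2]>.043)&(W2[...,2]<.06)&(W2[...,0]>.42)&(W2[...,0]<.62)&(abs(W2[...,1]+.028)<.03)
    print(n,c.sum(),W2[c].mean(0) if c.any() else '')
m=(z>.04)&(z<.06)&(x>.42)&(x<.62)&(abs(y+.028)<.03);print(m.sum(),np.median(W[m],0))
lf=(z>.026)&(z<.034)&(x>.40)&(x<.64)&(y<-.05)&(y>-.178);p=W[lf];print('leaf x',p[:,0].min(),p[:,0].max())
E
```

```text
291 493 178 419 0.2699197779079816
178 291 297 0.5080454271072666 0.5142106651651634 -0.18807691653392022
179 291 321 0.5080497129090566 0.5389521840529318 -0.18875895309822385
180 291 321 0.5080617879210415 0.5390150058488115 -0.18986859950031854
181 291 321 0.5080891149207062 0.5389229473252412 -0.19082712930010245
182 291 321 0.5081427370374324 0.5391129109636935 -0.19189132601847747
183 291 321 0.5081441367083375 0.53920375199707 -0.19293922512102324
184 291 321 0.5081690439595131 0.539088750611043 -0.1940122394598823
185 291 321 0.5081682044433763 0.5391532797975032 -0.19502235041943533
186 291 321 0.5082042154244804 0.5391511099233438 -0.19610334965883477
187 291 321 0.5082073841626962 0.5392465727402156 -0.19711099314118627
188 291 321 0.5082491538357651 0.5392266340066103 -0.1981605457209188
189 291 321 0.5082490162695693 0.5394039132805374 -0.19927177217843403
190 291 321 0.5083085885606793 0.5392707429325039 -0.20034322767317733
191 291 321 0.5082882782215691 0.5394638009024951 -0.20147639787292534
192 291 321 0.5083419982526197 0.5395372103733267 -0.2025526201176135
193 29
[... 7893 characters left out ...]
456 464 0.5425263110648848 0.5512553487121926 -0.1953199049236201
413 456 464 0.5428827687875016 0.5514817919130518 -0.19575621214109723
414 444 464 0.538841779609042 0.5523375711724113 -0.195317509508801
415 444 463 0.539061265968115 0.5504433879455481 -0.1929374317504872
416 447 463 0.5394836689683519 0.5507802835852583 -0.19391869782475343
417 444 462 0.5386280309418117 0.5499802566235026 -0.1921003925195359
418 443 461 0.5387277884150311 0.5493775700496215 -0.19179031149024262
419 442 462 0.5380809990039325 0.5510142409206896 -0.19225271551552145
scene 44 [ 0.5274 -0.0261  0.047 ]
side 28 [ 0.5241 -0.0206  0.0485]
281 [ 0.5207 -0.0392  0.0479]
leaf x 0.4129135590123839 0.6313429924884911
```

Call:
servo_tool([
  {"translation": [-0.004,0.0113,0.02],"delta_rot": [0,0,0]},
  {"translation": [-0.004,0.0113,0.02],"delta_rot": [0,0,0]},
  {"translation": [0,0,0.03],"delta_rot": [0,0,0]},
  {"translation": [0,0,0.03],"delta_rot": [0,0,0]},
  {"translation": [0,0,0.025],"delta_rot": [0,0,0]},
  {"translation": [0,0,0.02],"delta_rot": [0,0,0]},
  {"translation": [0,0,0],"delta_rot": [0,0,0]},
  {"translation": [0,0,0],"delta_rot": [0,0,0]},
], hand=0.35, squeeze=40)

```text
time_s: 4.37
ee_pos: [0.5224, -0.1975, 0.0609]
tool_rot: [[-0.014, 1.0, -0.003], [1.0, 0.014, 0.002], [0.002, -0.003, -1.0]]
contact_force: [0.8, -0.4, 0.4]
grip_width: 0.0577
grasp_force: 0.0
```

```bash
python3 - <<'E'
from h import *
s=env.snapshot('wrist');save('w2.png',s)
E
```

```text
(no output)
```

View pics/w2.png

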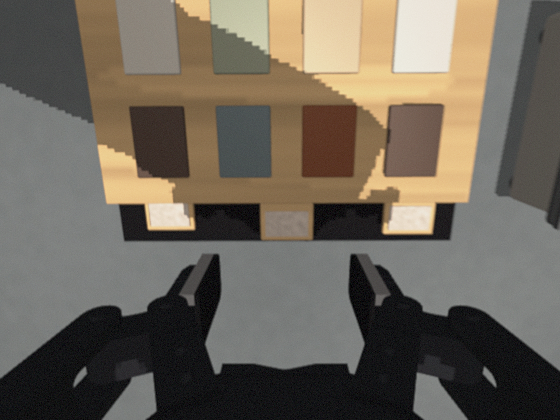

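The middle tab at pixels (261–313, 204–240) is centred between the fingers at x ≈ 284. I'll descend and close.

Call:
servo_tool([
  {"translation": [0,0.001,0.015],"delta_rot": [0,0,0]},
  {"translation": [0,0,0.015],"delta_rot": [0,0,0]},
  {"translation": [0,0,0.014],"delta_rot": [0,0,0]},
  {"translation": [0,0,0],"delta_rot": [0,0,0]},
  {"translation": [0,0,0],"delta_rot": [0,0,0]},
])

```text
time_s: 4.83
ee_pos: [0.5254, -0.1986, 0.0197]
tool_rot: [[-0.013, 1.0, 0.001], [1.0, 0.013, -0.001], [-0.001, 0.001, -1.0]]
contact_force: [-0.7, 0.1, 0.4]
grip_width: 0.0577
grasp_force: 0.0
```

Call:
servo_tool([
  {"translation": [0,0,0],"delta_rot": [0,0,0]},
  {"translation": [0,0,0],"delta_rot": [0,0,0]},
  {"translation": [0,0,0],"delta_rot": [0,0,0]},
  {"translation": [0,0,0],"delta_rot": [0,0,0]},
  {"translation": [0,0,0],"delta_rot": [0,0,0]},
  {"translation": [0,0,0],"delta_rot": [0,0,0]},
], hand=-1, squeeze=40)

```text
time_s: 5.33
ee_pos: [0.5248, -0.1983, 0.0185]
tool_rot: [[-0.013, 1.0, 0.0], [1.0, 0.013, -0.0], [-0.0, 0.0, -1.0]]
contact_force: [0.7, 0.6, -0.8]
grip_width: 0.0004
grasp_force: 0.0
```

```bash
python3 - <<'E'
from h import *
s=env.snapshot('wrist');a=s['pixels'];s2=env.snapshot('side');b=cv2.resize(s2['pixels'][140:260,220:380],None,fx=2.5,fy=2.5,interpolation=3)
im=np.zeros((420,800,3),np.uint8);im[:,:400]=a[:,80:480];im[:300,400:]=b
cv2.imwrite('pics/w3.png',im[...,::-1])
st=env.read_state();W=cloud(s,cam(s,st));z=W[...,2]
m=(abs(W[...,0]-.5237)<.012)&(W[...,1]<-.15)&(W[...,1]>-.23)&(z<.045);v,u=np.where(m)
for r in sorted(set(v))[::4]: print(r,W[r,u[v==r]].mean(0).round(4))
E
```

```text
160 [ 0.5179 -0.1501  0.0309]
164 [ 0.5236 -0.1516  0.0325]
168 [ 0.5236 -0.1534  0.0326]
172 [ 0.5236 -0.1552  0.0327]
176 [ 0.524  -0.1571  0.0325]
180 [ 0.5237 -0.159   0.0325]
184 [ 0.5239 -0.1608  0.0325]
188 [ 0.5235 -0.1626  0.0328]
192 [ 0.5235 -0.1647  0.0321]
196 [ 0.5237 -0.1667  0.0319]
200 [ 0.5237 -0.1686  0.0318]
204 [ 0.5235 -0.1706  0.0317]
208 [ 0.5236 -0.1725  0.0317]
212 [ 0.5236 -0.1745  0.0318]
216 [ 0.5236 -0.1764  0.0319]
220 [ 0.5241 -0.1785  0.0316]
224 [ 0.5239 -0.1806  0.0313]
228 [ 0.524  -0.1825  0.0317]
232 [ 0.5236 -0.1845  0.0318]
236 [ 0.5234 -0.1864  0.0324]
240 [ 0.5235 -0.1885  0.0323]
244 [ 0.5239 -0.1905  0.0323]
248 [ 0.5239 -0.1927  0.0322]
252 [ 0.5218 -0.1947  0.0323]
256 [ 0.5215 -0.197   0.0321]
```

View pics/w3.png

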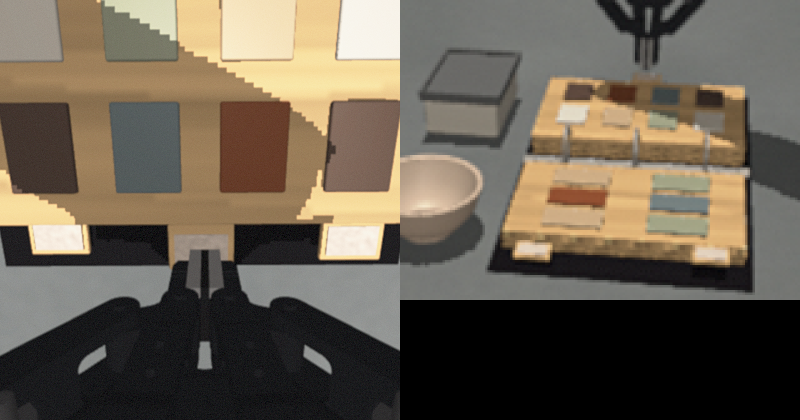

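```bash
python3 - <<'E'
from h import *
np.set_printoptions(precision=4,suppress=True)
s=env.snapshot('wrist');st=env.read_state();W=cloud(s,cam(s,st));print(st['ee_pos'],st['grip_width'])
for r in range(236,380,6): print(r,W[r,274],W[r,285],W[r,296])
s=env.snapshot('side');T=cam(s);W=cloud(s,T)
m=(abs(W[...,0]-.5237)<.02)&(abs(W[...,1]+.195)<.03)&(W[...,2]>.022)
p=W[m];print(p[np.argsort(p[:,2])][::12])
E
```

```text
[ 0.5246 -0.1981  0.0182] -7.68172840955712e-05
236 [ 0.5198 -0.1864  0.0324] [ 0.5251 -0.1863  0.0322] [ 0.5304 -0.186   0.033 ]
242 [ 0.5198 -0.1891  0.0333] [ 0.5251 -0.1894  0.0323] [ 0.5304 -0.1892  0.0326]
248 [ 0.5198 -0.1922  0.0332] [ 0.5252 -0.1924  0.0326] [ 0.5305 -0.1925  0.0322]
254 [ 0.5204 -0.187   0.052 ] [ 0.5251 -0.1869  0.052 ] [ 0.5298 -0.187   0.0516]
260 [ 0.5206 -0.1869  0.058 ] [ 0.5251 -0.1874  0.0569] [ 0.5296 -0.1869  0.0578]
266 [ 0.5208 -0.1864  0.0646] [ 0.5251 -0.1874  0.0624] [ 0.5294 -0.1872  0.0629]
272 [ 0.5209 -0.187   0.0685] [ 0.525  -0.1862  0.07  ] [ 0.5292 -0.1871  0.0681]
278 [ 0.521  -0.187   0.0732] [ 0.5251 -0.1872  0.0727] [ 0.5291 -0.1868  0.0734]
284 [ 0.5212 -0.1873  0.0771] [ 0.525  -0.1871  0.0774] [ 0.5289 -0.1871  0.0773]
290 [ 0.5213 -0.1858  0.0838] [ 0.5251 -0.1886  0.0788] [ 0.5287 -0.1854  0.0843]
296 [ 0.5214 -0.1865  0.0864] [ 0.5251 -0.1905  0.0797] [ 0.5286 -0.1866  0.0862]
302 [ 0.5216 -0.1859  0.091 ] [ 0.5251 -0.1925  0.0803] [ 0.5285 -0.1862  0.0905]
308 [ 0.5217 -0.1856  0.0948] [ 0.5251 -0.1952  0.0799] [ 0.5284 -0.
[... 3498 characters left out ...]
 0.5173 -0.168   0.3102]
 [ 0.5099 -0.165   0.3133]
 [ 0.5368 -0.1653  0.3174]
 [ 0.5395 -0.1931  0.3212]
 [ 0.5396 -0.1676  0.3216]
 [ 0.5356 -0.1769  0.3221]
 [ 0.5363 -0.1833  0.3256]
 [ 0.5333 -0.1753  0.3296]
 [ 0.5281 -0.1707  0.3329]
 [ 0.5329 -0.168   0.338 ]
 [ 0.5404 -0.1681  0.3447]
 [ 0.5431 -0.1671  0.3586]
 [ 0.5386 -0.1655  0.3702]
 [ 0.5318 -0.1669  0.3767]
 [ 0.5249 -0.1673  0.3811]
 [ 0.5401 -0.1766  0.3841]
 [ 0.533  -0.1767  0.3863]
 [ 0.5419 -0.1656  0.3988]
 [ 0.5351 -0.1659  0.4053]
 [ 0.5191 -0.1669  0.4095]
 [ 0.5404 -0.1696  0.4134]
 [ 0.5435 -0.1765  0.4169]
 [ 0.5335 -0.1686  0.42  ]
 [ 0.5264 -0.1653  0.4225]
 [ 0.5413 -0.1752  0.4256]
 [ 0.5292 -0.1681  0.4285]]
```

The picture shows the shut fingers stopped above the tab: the tips end near pixel (205, 250). Both cameras put the tips at z ≈ 0.047, about 28 mm above the reported TCP. So I'll reopen and check the tip height again before going lower.

Call:
servo_tool([
  {"translation": [0,-0.001,0],"delta_rot": [0,0,0]},
  {"translation": [0,0,0],"delta_rot": [0,0,0]},
  {"translation": [0,0,0],"delta_rot": [0,0,0]},
  {"translation": [0,0,0],"delta_rot": [0,0,0]},
  {"translation": [0,0,0],"delta_rot": [0,0,0]},
], hand=0.3)

```text
time_s: 5.95
ee_pos: [0.5237, -0.1982, 0.0182]
tool_rot: [[-0.013, 1.0, -0.0], [1.0, 0.013, 0.0], [0.0, -0.0, -1.0]]
contact_force: [-0.1, -0.0, -0.6]
grip_width: 0.0555
grasp_force: 0.0
```

```bash
cat > tip.py <<'E'
from h import *
np.set_printoptions(precision=4,suppress=True)
st=env.read_state();print(st['ee_pos'],st['grip_width'],st['contact_force'])
c=np.array(st['ee_pos'])
for n in ['side','wrist','scene']:
    s=env.snapshot(n);W=cloud(s,cam(s,st if n=='wrist' else None));d=W-c
    dark=s['pixels'].max(-1)<110
    m=(abs(d[...,1])<.013)&(abs(d[...,0])>.020)&(abs(d[...,0])<.05)&(W[...,2]>.010)&(W[...,2]<c[2]+.07)&dark
    p=W[m];
    for sg in (-1,1):
        q=p[np.sign(p[:,0]-c[0])==sg]; print(n,sg,len(q),np.sort(q[:,2])[:6] if len(q) else '')
E
python3 tip.py
```

```text
[ 0.5237 -0.1982  0.0182] 0.05552680543872978 [-0.0543 -0.0301 -0.5768]
side -1 64 [0.0496 0.0497 0.0506 0.0529 0.0534 0.0546]
side 1 63 [0.0465 0.0471 0.0482 0.05   0.0504 0.0515]
wrist -1 2462 [0.0458 0.0462 0.0462 0.0464 0.0466 0.0466]
wrist 1 2451 [0.0458 0.046  0.0461 0.0463 0.0465 0.0466]
scene -1 100 [0.0428 0.0456 0.0463 0.0466 0.0466 0.047 ]
scene 1 67 [0.0475 0.0478 0.0498 0.0508 0.0509 0.0511]
```

All three cameras put the tips at z ≈ 0.046, so I'll go down 28 mm more to bring them about 12 mm below the tab.

Call:
servo_tool([
  {"translation": [0,0,0.009],"delta_rot": [0,0,0]},
  {"translation": [0,0,0.009],"delta_rot": [0,0,0]},
  {"translation": [0,0,0.01],"delta_rot": [0,0,0]},
  {"translation": [0,0,0],"delta_rot": [0,0,0]},
  {"translation": [0,0,0],"delta_rot": [0,0,0]},
])

```text
time_s: 6.52
ee_pos: [0.5221, -0.1974, -0.0118]
tool_rot: [[-0.013, 1.0, -0.003], [1.0, 0.013, 0.002], [0.002, -0.003, -1.0]]
contact_force: [-0.3, -0.8, 0.4]
grip_width: 0.0555
grasp_force: 0.0
```

```bash
python3 tip.py
```

```text
[ 0.5221 -0.1974 -0.0118] 0.05552067863121062 [-0.3135 -0.7993  0.3571]
side -1 48 [0.0275 0.0295 0.0301 0.0306 0.0317 0.0324]
side 1 46 [0.0285 0.0288 0.0296 0.0309 0.0318 0.0325]
wrist -1 2453 [0.0155 0.016  0.0163 0.0164 0.0166 0.0168]
wrist 1 2472 [0.016  0.0162 0.0164 0.0165 0.0165 0.0165]
scene -1 91 [0.0158 0.016  0.0173 0.0179 0.0179 0.0185]
scene 1 65 [0.0213 0.0222 0.0231 0.0233 0.0236 0.0237]
```

Reported z is −0.012 with no contact force, which confirms the offset. Now I'll close.

Call:
servo_tool([
  {"translation": [0,0,0],"delta_rot": [0,0,0]},
  {"translation": [0,0,0],"delta_rot": [0,0,0]},
  {"translation": [0,0,0],"delta_rot": [0,0,0]},
  {"translation": [0,0,0],"delta_rot": [0,0,0]},
  {"translation": [0,0,0],"delta_rot": [0,0,0]},
], hand=-1, squeeze=40)

```text
time_s: 7.08
ee_pos: [0.5232, -0.1985, -0.009]
tool_rot: [[-0.013, 1.0, -0.001], [1.0, 0.013, -0.001], [-0.001, -0.001, -1.0]]
contact_force: [-4.3, 0.1, 6.4]
grip_width: 0.0301
grasp_force: 39.5
```

The tab is gripped (about 30 mm, 39.5 N). Now I'll swing it up along the arc of radius 0.170 m.

Call:
servo_tool([
  {"translation": [0.0005,0,-0.0133],"delta_rot": [0,0,0]},
  {"translation": [0.0016,0,-0.0133],"delta_rot": [0,0,0]},
  {"translation": [0.0026,0,-0.0131],"delta_rot": [0,0,0]},
  {"translation": [0.0036,0,-0.0128],"delta_rot": [0,0,0]},
  {"translation": [0.0046,0,-0.0125],"delta_rot": [0,0,0]},
  {"translation": [0.0056,0,-0.0121],"delta_rot": [0,0,0]},
  {"translation": [0.0065,0,-0.0116],"delta_rot": [0,0,0]},
  {"translation": [0.0074,0,-0.0111],"delta_rot": [0,0,0]},
  {"translation": [0.0083,0,-0.0105],"delta_rot": [0,0,0]},
  {"translation": [0.0091,0,-0.0098],"delta_rot": [0,0,0]},
])

```text
time_s: 7.92
ee_pos: [0.5221, -0.1469, 0.1104]
tool_rot: [[-0.013, 1.0, -0.002], [1.0, 0.013, 0.001], [0.001, -0.002, -1.0]]
contact_force: [-1.2, 2.5, -6.4]
grip_width: 0.0306
grasp_force: 43.8
```

Call:
servo_tool([
  {"translation": [0.0098,0,-0.0091],"delta_rot": [0,0,0]},
  {"translation": [0.0105,0,-0.0083],"delta_rot": [0,0,0]},
  {"translation": [0.0111,0,-0.0074],"delta_rot": [0,0,0]},
  {"translation": [0.0116,0,-0.0065],"delta_rot": [0,0,0]},
  {"translation": [0.0121,0,-0.0056],"delta_rot": [0,0,0]},
  {"translation": [0.0125,0,-0.0046],"delta_rot": [0,0,0]},
  {"translation": [0.0128,0,-0.0036],"delta_rot": [0,0,0]},
  {"translation": [0.0131,0,-0.0026],"delta_rot": [0,0,0]},
  {"translation": [0.0133,0,-0.0016],"delta_rot": [0,0,0]},
  {"translation": [0.0133,0,-0.0005],"delta_rot": [0,0,0]},
])

```text
time_s: 8.75
ee_pos: [0.5201, -0.0284, 0.1612]
tool_rot: [[-0.012, 1.0, -0.002], [1.0, 0.012, -0.003], [-0.003, -0.002, -1.0]]
contact_force: [-6.5, -1.9, -3.5]
grip_width: 0.0305
grasp_force: 40.5
```

Call:
servo_tool([
  {"translation": [0,0,0],"delta_rot": [0,0,0]},
  {"translation": [0,0,0],"delta_rot": [0,0,0]},
  {"translation": [0,0,0],"delta_rot": [0,0,0]},
])

```text
time_s: 9.0
ee_pos: [0.5201, -0.0281, 0.1612]
tool_rot: [[-0.013, 1.0, -0.002], [1.0, 0.013, -0.002], [-0.002, -0.002, -1.0]]
contact_force: [-7.8, -0.6, -2.2]
grip_width: 0.03
grasp_force: 40.7
```

```bash
cat > ang.py <<'E'
from h import *
np.set_printoptions(precision=4,suppress=True)
st=env.read_state();print(st['ee_pos'])
ims=[]
for n in ['side','scene']:
    s=env.snapshot(n);ims.append(s['pixels']);W=cloud(s,cam(s))
    x,y,z=np.moveaxis(W,-1,0)
    m=(z>.06)&(z<.20)&(x>.425)&(x<.625)&(abs(x-.523)>.05)&(abs(y+.028)<.12)
    p=W[m];print(n,len(p))
    if len(p)>50:
        for lo in (.06,.09,.12,.15): 
            q=p[(p[:,2]>lo)&(p[:,2]<lo+.03)]
            if len(q): print(lo,np.median(q,0))
        print('angle',np.degrees(np.pi/2-np.arctan2(np.polyfit(p[:,2],p[:,1],1)[0]*-1,1)))
im=np.zeros((400,800,3),np.uint8);im[:,:400]=cv2.resize(ims[0][70:270,200:400],(400,400));im[:,400:]=cv2.resize(ims[1][80:280,160:360],(400,400))
import sys;cv2.imwrite('pics/'+sys.argv[1],im[...,::-1])
E
python3 ang.py up1.png
```

```text
[ 0.5201 -0.0281  0.1612]
side 2007
0.06 [ 0.523  -0.0279  0.0758]
0.09 [ 0.5734 -0.029   0.1057]
0.12 [ 0.5736 -0.0295  0.1357]
0.15 [ 0.5738 -0.0314  0.1653]
angle 87.78492264661617
scene 1164
0.06 [ 0.5827 -0.025   0.077 ]
0.09 [ 0.5819 -0.0261  0.1062]
0.12 [ 0.5836 -0.0267  0.136 ]
0.15 [ 0.5802 -0.0289  0.1652]
angle 87.4428261056764
```

View pics/up1.png

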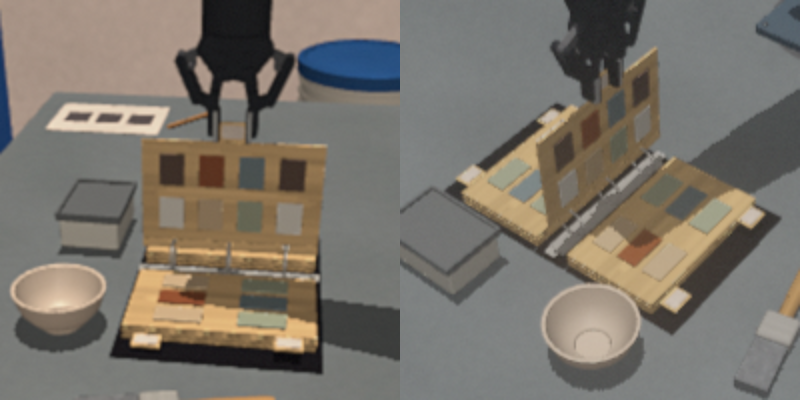

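The leaf stands at about 88° in both views, held by its tab at the top edge (side view ≈ (232, 130)). I'll open, back off upward and check that it stands.

Call:
servo_tool([
  {"translation": [0,0,0],"delta_rot": [0,0,0]},
  {"translation": [0,0,0],"delta_rot": [0,0,0]},
  {"translation": [0,0,0],"delta_rot": [0,0,0]},
  {"translation": [0,0,0],"delta_rot": [0,0,0]},
  {"translation": [0,0,-0.01],"delta_rot": [0,0,0]},
  {"translation": [0,0,-0.02],"delta_rot": [0,0,0]},
  {"translation": [0,0,-0.02],"delta_rot": [0,0,0]},
  {"translation": [0,0,0],"delta_rot": [0,0,0]},
  {"translation": [0,0,0],"delta_rot": [0,0,0]},
  {"translation": [0,0,0],"delta_rot": [0,0,0]},
], hand=0.3)

```text
time_s: 9.93
ee_pos: [0.5218, -0.0284, 0.2103]
tool_rot: [[-0.013, 1.0, 0.001], [1.0, 0.013, -0.0], [-0.0, 0.001, -1.0]]
contact_force: [0.1, 0.2, -0.4]
grip_width: 0.0552
grasp_force: 0.0
```

Call:
servo_tool([
  {"translation": [0,0,0],"delta_rot": [0,0,0]},
  {"translation": [0,0,0],"delta_rot": [0,0,0]},
  {"translation": [0,0,0],"delta_rot": [0,0,0]},
])

```text
time_s: 10.18
ee_pos: [0.5209, -0.0282, 0.209]
tool_rot: [[-0.013, 1.0, -0.002], [1.0, 0.013, 0.0], [0.0, -0.002, -1.0]]
contact_force: [0.1, -0.3, -0.8]
grip_width: 0.0555
grasp_force: 0.0
```

```bash
python3 ang.py up2.png; python3 - <<'E'
from h import *
np.set_printoptions(precision=4,suppress=True)
st=env.read_state();print(st['contact_force'],st['tool_rot'])
for n in ['side','wrist']:
    s=env.snapshot(n);W=cloud(s,cam(s,st));x,y,z=np.moveaxis(W,-1,0)
    br=s['pixels'].max(-1)>110
    m=br&(z>.186)&(z<.215)&(abs(y+.028)<.03)&(abs(x-.523)<.026);p=W[m]
    print(n,len(p),np.percentile(p,[2,50,98],axis=0) if len(p) else '')
E
```

```text
[ 0.5209 -0.0282  0.209 ]
side 1998
0.06 [ 0.5732 -0.028   0.076 ]
0.09 [ 0.5731 -0.029   0.1058]
0.12 [ 0.5738 -0.0298  0.1355]
0.15 [ 0.5738 -0.0315  0.1654]
angle 87.59986331324288
scene 1160
0.06 [ 0.58   -0.025   0.0763]
0.09 [ 0.582  -0.0264  0.1055]
0.12 [ 0.5825 -0.0269  0.1356]
0.15 [ 0.5815 -0.0289  0.1649]
angle 87.52437200216688
[ 0.4286 -1.0718  0.3815] [[-0.013   0.9999 -0.0013]
 [ 0.9999  0.013   0.0002]
 [ 0.0003 -0.0013 -1.    ]]
side 123 [[ 0.5044 -0.0366  0.1863]
 [ 0.5203 -0.0332  0.1966]
 [ 0.5348 -0.0296  0.2063]]
wrist 527 [[ 0.505  -0.0365  0.1913]
 [ 0.5196 -0.0334  0.2052]
 [ 0.5359 -0.0316  0.2067]]
```

View pics/up2.png

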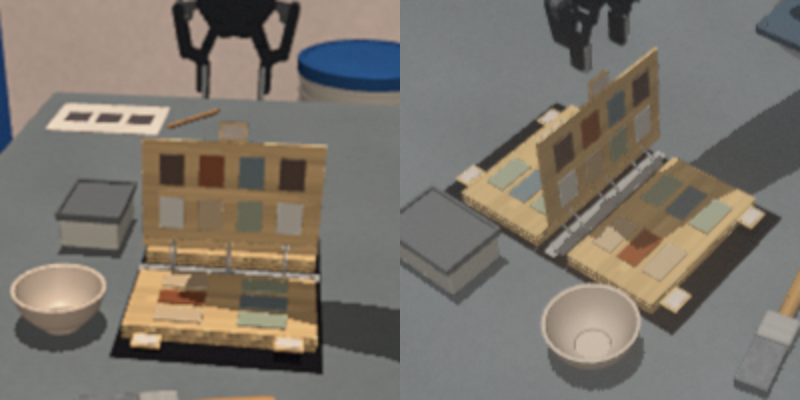

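Standing by itself at about 87.5°, with nothing touching it and the tab at (0.520, −0.033, top 0.207). Now a fresh grip.

Call:
servo_tool([
  {"translation": [-0.005,-0.001,0],"delta_rot": [0,0,0]},
  {"translation": [0,0,0],"delta_rot": [0,0,0]},
  {"translation": [0,0,0.018],"delta_rot": [0,0,0]},
  {"translation": [0,0,0.018],"delta_rot": [0,0,0]},
  {"translation": [0,0,0.012],"delta_rot": [0,0,0]},
  {"translation": [0,0,0],"delta_rot": [0,0,0]},
  {"translation": [0,0,0],"delta_rot": [0,0,0]},
])

```text
time_s: 10.97
ee_pos: [0.5197, -0.0333, 0.1613]
tool_rot: [[-0.013, 1.0, -0.002], [1.0, 0.013, 0.0], [0.0, -0.002, -1.0]]
contact_force: [0.7, -0.2, 0.9]
grip_width: 0.0554
grasp_force: 0.0
```

Call:
servo_tool([
  {"translation": [0,0,0],"delta_rot": [0,0,0]},
  {"translation": [0,0,0],"delta_rot": [0,0,0]},
  {"translation": [0,0,0],"delta_rot": [0,0,0]},
  {"translation": [0,0,0],"delta_rot": [0,0,0]},
  {"translation": [0,0,0],"delta_rot": [0,0,0]},
], hand=-1, squeeze=40)

```text
time_s: 11.38
ee_pos: [0.5201, -0.0336, 0.1638]
tool_rot: [[-0.013, 1.0, 0.0], [1.0, 0.013, -0.001], [-0.001, 0.0, -1.0]]
contact_force: [-4.9, -0.6, 6.4]
grip_width: 0.0302
grasp_force: 39.8
```

Call:
servo_tool([
  {"translation": [0.006,0,0],"delta_rot": [0,0,0]},
  {"translation": [0.0133,0,0.0005],"delta_rot": [0,0,0]},
  {"translation": [0.0133,0,0.0016],"delta_rot": [0,0,0]},
  {"translation": [0.0131,0,0.0026],"delta_rot": [0,0,0]},
  {"translation": [0.0128,0,0.0036],"delta_rot": [0,0,0]},
  {"translation": [0.0125,0,0.0046],"delta_rot": [0,0,0]},
  {"translation": [0.0121,0,0.0056],"delta_rot": [0,0,0]},
  {"translation": [0.0116,0,0.0065],"delta_rot": [0,0,0]},
  {"translation": [0.0111,0,0.0074],"delta_rot": [0,0,0]},
  {"translation": [0.0105,0,0.0083],"delta_rot": [0,0,0]},
])

```text
time_s: 12.22
ee_pos: [0.518, 0.0845, 0.1224]
tool_rot: [[-0.014, 1.0, -0.001], [1.0, 0.014, 0.002], [0.002, -0.001, -1.0]]
contact_force: [-5.5, 1.6, 4.5]
grip_width: 0.0303
grasp_force: 39.8
```

Call:
servo_tool([
  {"translation": [0.0098,0,0.0091],"delta_rot": [0,0,0]},
  {"translation": [0.0091,0,0.0098],"delta_rot": [0,0,0]},
  {"translation": [0.0083,0,0.0105],"delta_rot": [0,0,0]},
  {"translation": [0.0074,0,0.0111],"delta_rot": [0,0,0]},
  {"translation": [0.0065,0,0.0116],"delta_rot": [0,0,0]},
  {"translation": [0.0056,0,0.0121],"delta_rot": [0,0,0]},
  {"translation": [0.0046,0,0.0125],"delta_rot": [0,0,0]},
  {"translation": [0.0036,0,0.0128],"delta_rot": [0,0,0]},
  {"translation": [0,0,0],"delta_rot": [0,0,0]},
])

```text
time_s: 12.97
ee_pos: [0.5167, 0.141, 0.0294]
tool_rot: [[-0.015, 1.0, -0.003], [1.0, 0.015, 0.005], [0.005, -0.003, -1.0]]
contact_force: [-2.9, 5.7, 1.5]
grip_width: 0.0303
grasp_force: 39.7
```

Call:
servo_tool([
  {"translation": [0.0015,0,0.009],"delta_rot": [0,0,0]},
  {"translation": [0.001,0,0.009],"delta_rot": [0,0,0]},
  {"translation": [0.0005,0,0.009],"delta_rot": [0,0,0]},
  {"translation": [0,0,0.006],"delta_rot": [0,0,0]},
  {"translation": [0,0,0.004],"delta_rot": [0,0,0]},
  {"translation": [0,0,0],"delta_rot": [0,0,0]},
  {"translation": [0,0,0],"delta_rot": [0,0,0]},
])

```text
time_s: 13.55
ee_pos: [0.5167, 0.1445, -0.0057]
tool_rot: [[-0.015, 1.0, -0.003], [1.0, 0.016, 0.007], [0.007, -0.003, -1.0]]
contact_force: [-4.2, 7.4, 0.7]
grip_width: 0.0303
grasp_force: 41.8
```

```bash
cat > flat.py <<'E'
from h import *
import sys
np.set_printoptions(precision=4,suppress=True)
st=env.read_state();print(st['ee_pos'],st['contact_force'],st['time_s'])
ims=[]
for n in ['side','scene']:
    s=env.snapshot(n);ims.append(s['pixels']);W=cloud(s,cam(s))
    x,y,z=np.moveaxis(W,-1,0)
    m=(x>.425)&(x<.615)&(abs(x-.52)>.055)&(y>.0)&(y<.12)&(z>0.01)&(z<.08)
    p=W[m];c=np.linalg.lstsq(np.c_[p[:,:2],np.ones(len(p))],p[:,2],rcond=None)[0]
    print(n,len(p),'z',np.percentile(p[:,2],[5,50,95]),'slope deg',np.degrees(c[1]))
im=np.zeros((400,800,3),np.uint8);im[:,:400]=cv2.resize(ims[0][110:310,200:400],(400,400));im[:,400:]=cv2.resize(ims[1][90:290,180:380],(400,400))
cv2.imwrite('pics/'+sys.argv[1],im[...,::-1])
E
python3 flat.py fl1.png
```

```text
[ 0.5167  0.1445 -0.0057] [-4.1838  7.3871  0.7114] 13.55
side 813 z [0.0211 0.0363 0.0394] slope deg -3.0561223210178343
scene 849 z [0.0298 0.0339 0.0375] slope deg 1.8329807043295858
```

Call:
servo_tool([
  {"translation": [-0.001,0,0.002],"delta_rot": [0,0,0]},
  {"translation": [-0.001,0,0.002],"delta_rot": [0,0,0]},
  {"translation": [0,0,0.001],"delta_rot": [0,0,0]},
  {"translation": [0,0,0],"delta_rot": [0,0,0]},
  {"translation": [0,0,0],"delta_rot": [0,0,0]},
])

```text
time_s: 14.07
ee_pos: [0.5167, 0.1443, -0.0102]
tool_rot: [[-0.017, 1.0, -0.003], [1.0, 0.017, 0.011], [0.011, -0.003, -1.0]]
contact_force: [-3.8, 10.5, 2.1]
grip_width: 0.0298
grasp_force: 42.5
```

```bash
python3 flat.py fl2.png
```

```text
[ 0.5167  0.1443 -0.0102] [-3.8451 10.5437  2.1354] 14.0667
side 767 z [0.0216 0.0338 0.0362] slope deg -2.3047882421442263
scene 858 z [0.028  0.0318 0.0352] slope deg 0.14086019339846073
```

View pics/fl2.png

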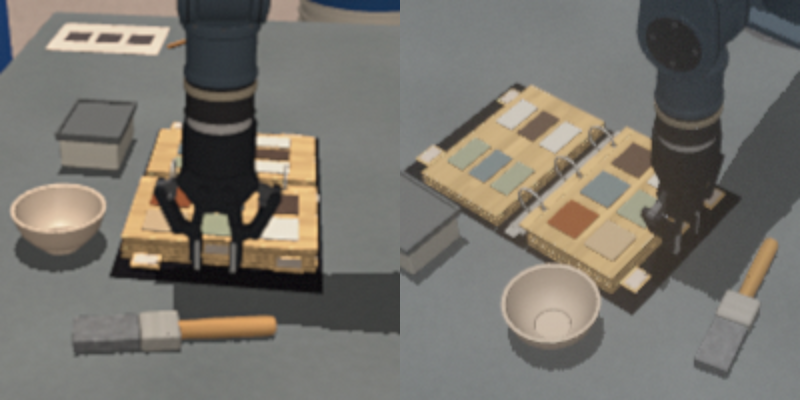

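The leaf lies on the left pile with its six larger tiles up, held at the tab (side view ≈ (215, 250)), and is within a few mm of resting. I'll ease it down a little more, release and retreat upward.

Call:
servo_tool([
  {"translation": [-0.001,0,0.001],"delta_rot": [0,0,0]},
  {"translation": [-0.001,0,0.001],"delta_rot": [0,0,0]},
  {"translation": [0,0,0],"delta_rot": [0,0,0]},
  {"translation": [0,0,0],"delta_rot": [0,0,0]},
])

```text
time_s: 14.5
ee_pos: [0.5168, 0.1442, -0.0105]
tool_rot: [[-0.017, 1.0, -0.002], [1.0, 0.017, 0.015], [0.015, -0.002, -1.0]]
contact_force: [-7.4, 14.1, 7.9]
grip_width: 0.03
grasp_force: 43.4
```

Call:
servo_tool([
  {"translation": [0,0,0],"delta_rot": [0,0,0]},
  {"translation": [0,0,0],"delta_rot": [0,0,0]},
  {"translation": [0,0,0],"delta_rot": [0,0,0]},
  {"translation": [0,0,0],"delta_rot": [0,0,0]},
  {"translation": [0,0,-0.01],"delta_rot": [0,0,0]},
  {"translation": [0,0,-0.02],"delta_rot": [0,0,0]},
  {"translation": [0,0,-0.03],"delta_rot": [0,0,0]},
  {"translation": [0,0,-0.03],"delta_rot": [0,0,0]},
  {"translation": [0,0,-0.03],"delta_rot": [0,0,0]},
  {"translation": [0,0,0],"delta_rot": [0,0,0]},
], hand=0.3)

```text
time_s: 15.33
ee_pos: [0.5234, 0.1371, 0.1165]
tool_rot: [[-0.012, 1.0, 0.014], [1.0, 0.012, 0.002], [0.002, 0.014, -1.0]]
contact_force: [1.2, 0.2, 1.2]
grip_width: 0.0555
grasp_force: 0.0
```

Call:
servo_tool([
  {"translation": [0,0,-0.03],"delta_rot": [0,0,0]},
  {"translation": [0,0,0],"delta_rot": [0,0,0]},
  {"translation": [0,0,0],"delta_rot": [0,0,0]},
  {"translation": [0,0,0],"delta_rot": [0,0,0]},
])

```text
time_s: 15.67
ee_pos: [0.5186, 0.1366, 0.1381]
tool_rot: [[-0.013, 1.0, 0.001], [1.0, 0.013, 0.0], [0.0, 0.001, -1.0]]
contact_force: [1.1, -0.6, -0.8]
grip_width: 0.0557
grasp_force: 0.0
```

```bash
python3 flat.py fl3.png
```

```text
[0.5186 0.1366 0.1381] [ 1.0939 -0.6181 -0.7869] 15.6667
side 1001 z [0.0219 0.0342 0.0365] slope deg -2.3042148500933988
scene 1121 z [0.028  0.0318 0.0351] slope deg -0.12334129811990166
```

View pics/fl3.png

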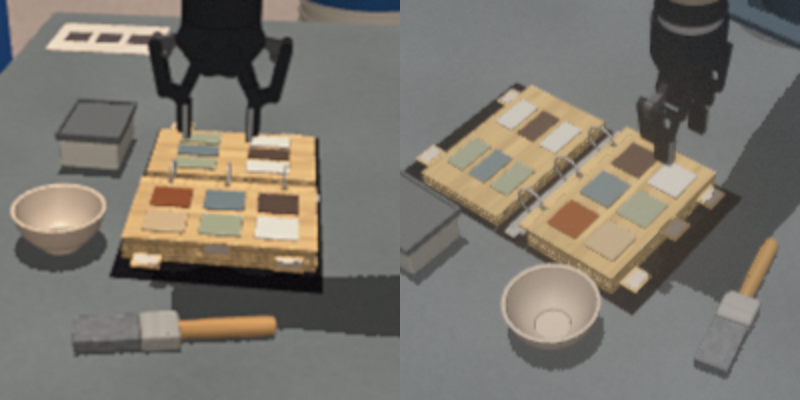

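The leaf lies flat on the left with its six back tiles showing, the hand is clear above it, and the bowl, tub and brush look untouched. I'll hand it in.

```bash
python3 -c "
from rig import env
print(env.job_done())"
```

```text
the job is handed in; nothing more can be done
None
```

The leaf stood upright by itself with the hand off, then was laid flat on the left-hand pages with its back face up, and the job is handed in; no verdict came back, but in the last pictures the bowl, tub and brush look unmoved.

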